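Tip a battery pack into the analyser cradle and start it with the pull knob

TASK

Two battery analysers stand on the repair bench: one already has its pack lying home, on the other a pack still stands on end on the loading ledge, terminals up. Tip that pack over the low step so that it lies flat in the cradle, slide it fully home against the contact block, and only then start that analyser: pull its front knob all the way out against the spring for a moment and let it spring fully back in. Leave the other analyser, its pack and everything else on the bench where they are.

Things in the scene. Friction and masses are not known exactly. Their poses are not given: they have to be found in the camera images.
- analyser_a: the analyser to work on: grey bench instrument fixed to the bench, 240 deep (x) x 150 wide (y) mm; the left or the right one of two alike, turned up to about 10 degrees. Origin: centre of its underside on the bench. Its x points from its front panel (facing the robot) to its back, y left, z up; the points below have these axes. Front panel at x=-120 mm, 66 mm high
- step_a (a point): middle of the top edge of the low step, at x=-54, 76 mm above the bench. Before it, towards the front panel, the flat loading ledge, 66 mm above the bench, runs 66 mm to the panel; behind it the flat cradle bed, 76 mm above the bench, runs 129 mm to the contact block. Aluminium side rails 8 mm thick, inner faces at y=+-39.5, tops 86 mm above the bench, run from x=-100 to 75 mm
- contacts_a (a point): point on the front face (x=75 mm) of the black contact block, on the cradle's centre line, 21 mm above the bed (97 above the bench): here the middle of the pack's terminal end comes when the pack is home. The block is rigid, 95 mm wide, 43 deep, 36 tall above the bed
- panel_a (a point): point of the front panel on the start knob's axis: x=-120, y=0, 46 mm above the bench. The axis is level, along x; the knob is pulled along -x. Fixed; a bezel 34 mm in diameter round the axis sticks out 4 mm
- knob_a_head (a point): centre of the black mushroom knob's head; moves with the knob; at rest 48 mm out from the panel (x=-168). Head: disc 52 mm in diameter, 20 mm thick along x. Behind it a round neck 20 mm thick: 38 mm free between the head's back face and the panel. Fingers can reach behind the head from above, either side of the neck, or pinch its rim
- knob_a (a joint): pull of analyser_a's start knob in m: 0 at rest (in), 0.014 fully out at a hard stop. A spring pulls it back: 3 N to start, 10 N fully out. The switch closes 11 mm out. It does not latch; released, it returns to 0
- pack_a: the pack to load: loose grey battery pack with black end cap, 120 mm long (its z), 72 wide (y), 42 thick (x), 0.34 to 0.63 kg. Origin: centre of its foot end. Starts upright on analyser_a's ledge between the rails (top 186 mm above the bench), foot 1 to 6 mm short of the step. Pushed high, away from the panel, it falls over the step at about 25 degrees and lies on the bed some 25 to 40 mm short of the block
- pack_a_terminals (a point): centre of the pack's terminal end face, 120 mm along its z from its origin: up at the start, towards the contact block once tipped
- analyser_b: the other analyser, same shape and frame, already running: leave alone
- knob_b (a joint): pull of analyser_b's knob in m, as knob_a: leave at 0
- pack_b: equal pack lying home in analyser_b: leave alone. Origin: centre of its underside; x along its length
- cutters: side cutters lying in front of analyser_a's knob, 125 x 52 x 12 mm, long way across (its y); origin under the middle: leave
- board_1: circuit board 70 (x) x 100 (y) mm, 12 high, lying in front of analyser_b's knob; origin under its centre: leave
- board_2: equal circuit board lying on the left of the bench: leave
- screwdriver: screwdriver 180 mm long, up to 30 mm thick, lying between the two analysers along x; origin under its middle: leave
- multimeter: handheld meter 170 x 82 x 40 mm lying on the right; origin under its centre: leave
- solder_reel: solder reel 60 mm across, 50 tall, standing on the left; origin under its centre: leave
- spray_bottle: small bottle 44 mm across, 130 tall, standing on the right; origin under its centre: leave
Things that resemble listed ones, but are neither listed nor needed, are in the scene too. Leave any red look-alike of the pack_a alone.

How it is judged (in metres and radians):
On the way, in this order (a step that is already met when the one before it is completed fails the run):
1. the pack lies flat in the cradle, fully home against the contact block (x of pack_a_terminals in the frame of contacts_a between -0.004 and 0.004 m and y of pack_a_terminals in the frame of contacts_a between -0.007 and 0.007 m and z of pack_a_terminals in the frame of contacts_a between -0.005 and 0.005 m and angle between pack_a's own z axis and vertical between 1.51 and 1.63 rad and linear speed of pack_a below 0.02 m/s), for 0.2 s.
2. the start knob of that analyser is pulled all the way out, with the pack home (x of pack_a_terminals in the frame of contacts_a between -0.004 and 0.004 m and y of pack_a_terminals in the frame of contacts_a between -0.007 and 0.007 m and z of pack_a_terminals in the frame of contacts_a between -0.005 and 0.005 m and angle between pack_a's own z axis and vertical between 1.51 and 1.63 rad and value of joint knob_a above 0.011 m), for 0.1 s.
At the end, for the whole second after the job is handed in: pack_a lies flat in analyser_a's cradle (within about 3.5 degrees), its terminal end within 4 mm of the contact block and 7 mm of the centre line, at rest; after it was home, knob_a was pulled out at least 11 mm for 0.1 s and has sprung back to within 2 mm of its rest; nothing else was disturbed (all of step 1 and value of joint knob_a below 0.002 m); the robot touches nothing.
It fails at once if the other analyser's knob is pulled more than 4 mm (value of joint knob_b above 0.004 m).
It fails at once if the other pack is shifted more than 10 mm (distance of pack_b from where it was at the start of the episode above 0.01 m).
It fails at once if a thing lying on the bench is shifted more than 25 mm (distance of any of board_1, board_2, cutters, solder_reel, spray_bottle, screwdriver, multimeter from where it was at the start of the episode above 0.025 m).
It fails at once if a standing thing is tipped (angle between any of solder_reel, spray_bottle's own z axis and vertical above 0.5 rad).
It also fails if it takes over 64 s, if anything falls off the work surface, if the arm or the gripper's body presses on something with over 40 N, if the wrist force passes 120 N, or if a joint passes its speed limit or range.

ROBOT

A 6-joint arm with a two-finger parallel gripper is mounted at the origin on the work surface. World frame = base frame: x ahead of the robot, y to its left, z up, the work surface at z = 0. Lengths are in m, angles in degrees, forces in N, time in s.
With the tool pointing down it reaches from about 0.325 to 1 m from the base axis. Payload 5.1 kg.
Tool frame: the origin (TCP) lies at the very end of the fingers, on their centre line; the grasp point (between the pads) lies manip.hold_point_z behind it (manip.hold_point_z is the distance from the TCP to the grasp point, in m); z points along the fingers, y is the line along which they close (so a half turn about z gives the same grasp; the last joint's range is limited). The gripper opens to 85 mm and grips with 20 to 120 N. Pads are 22 mm wide; open, the fingers measure 114 mm over their backs; the gripper's body (76 mm by 85 mm) begins 54 mm behind the grasp point. The pads swing forward as they close: fully open they stand 13 mm farther back than shut.
Start: joints at [71.585, 7.093, 94.555, -0, 78.352, -4.733], TCP at [0.154, 0.632, 0.231] pointing down, gripper open.
Joint ranges: [-149.61, 149.61], [-58.7, 133.49], [1.44, 155.28], [-77.14, 257.14], [18.33, 153.61], [-166.67, 166.67]. Speed limits (degrees/s): [147.25, 147.25, 180, 180, 180, 180].

INTERFACE

Orientations are given as [roll, pitch, yaw] about the fixed x, y, z axes, in that order (R = Rz(yaw) Ry(pitch) Rx(roll)).
In Python, from bench import manip, jaws, planner, telemetry, imaging, finish_job, spotter gives the robot as it stands. Calls block until the motion is done:
- manip.reach(position, orientation): joint-space move of the TCP to a pose.
- manip.move_linear(position, attitude=None, speed=0.15, threshold=None): straight line of the TCP; attitude=None keeps the orientation; speed is the mean speed in m/s. With threshold (N) it stops when the force on the tool has changed by that much, and returns True; else False.
- manip.goto_joints(angles): joint-space move.
- jaws.ungrasp() and jaws.grasp(effort=None): open the fingers fully, or close them until they stop; effort is the grip in N (None keeps the last).
- manip.dwell(seconds).
- planner.ik(position, orientation): joint angles nearest the present ones, or None.
- telemetry.get_state(): the state.
- imaging.snapshot(name): name is "scene" or "top" or "wrist"; returns the picture (480x640x3 uint8, blue, green, red); there is no depth.
- imaging.camera_params(name): a dict with "mtx" (3x3 intrinsics, pixels), "T" (4x4, takes a point from camera to world coordinates); the wrist camera has in their place "tool_from_camera" (4x4, takes a point from camera to tool coordinates, whose origin is the TCP and whose axes are the flange's). Camera axes: x right, y up, looking along -z (the intrinsics and any distortion apply to the point x, -y, -z); pixel columns grow to the right and rows downward; lengths in m; the calibration is good to about 2 mm. A picture is of the moment at which its call begins: read the wrist's pose just before it. camera_params takes no time and is no camera call.
A pose or a line that the arm cannot do raises manip.MotionError and nothing moves.
- finish_job(): hands the job in; it is judged then, once.
Trained networks look in the newest picture that a camera, given by its name, has taken for a name from the list of things; names that differ only in an ending like _2 or _b are one class to them, and where a whole thing is asked for, a point or a joint stands for the part that bears it (a point fixed in the world has none). Each returns a list of dicts, best first, with "confidence" (0 to 1); they miss things now and then, are a little off and sometimes report something else, mostly with a low value. They report only what shows in the picture. A call takes as long as a camera call. They do not tell look-alikes from the thing itself.
- spotter.spot_in(camera, query): "location" ([column, row] in pixels, amid what is visible of it).
- spotter.pinpoint(camera, query): "location" ([column, row] in pixels: a listed point, or the origin of a listed thing).
The state is a dict: "time_s": time; "joint_pos": joint angles; "dq": joint speeds; "effort": joint torques, N m; "tool_pos": TCP position; "eef_rot": TCP orientation; "wrist_force": force on the tool from outside, world axes, zero at the start; "moment": the same for the moment, N m; "opening": opening from 0.0 (shut) to 1.0 (fully open); "finger_force": force on a finger pad.
Only numpy, scipy, OpenCV 4.12 (cv2) and the standard library are available. Lean on these libraries where they do the work, as an engineer would, in place of code of your own. Each camera call takes 0.05 s, during which the arm holds its last target. There are 200 camera calls.

## Working session

There is one attempt and no reset: what is moved stays moved. The work goes in short steps, each a Python script; the robot and the scene stay as the last script left them, time stands still between calls to the robot, and variables do not carry over. Pictures are saved under pics/ and viewed, at most 10 in all, crops included, and the job is handed in when it is done.

```bash
mkdir -p pics; ls; python3 - <<'E'
from bench import *
import cv2,numpy as np
s=telemetry.get_state();print({k:s[k] for k in('time_s','tool_pos','eef_rot','opening','wrist_force')},manip.hold_point_z)
for c in('scene','top'):
    im=imaging.snapshot(c);cv2.imwrite(f'pics/{c}0.png',im)
    p=imaging.camera_params(c);print(c,{k:np.round(v,4).tolist() if not isinstance(v,str) else v for k,v in p.items()})
    for q in('step_a','contacts_a','panel_a','knob_a_head','pack_a','pack_a_terminals','analyser_a'):
        print(q,[(np.round(d['location']).tolist(),round(d['confidence'],2)) for d in spotter.pinpoint(c,q)])
print({k:np.round(v,4).tolist() for k,v in imaging.camera_params('wrist').items()})
E
```

```text
pics
{'time_s': 0.0, 'tool_pos': array([0.15360401, 0.6309693 , 0.23006396]), 'eef_rot': array([-1.79882767e+02, -1.04155035e-02,  1.66314085e+02]), 'opening': 0.999528374676709, 'wrist_force': array([-0.45950715, -0.14868834,  0.23340966])} 0.0187
scene {'mtx': [[499.7517, 0.0, 322.5103], [0.0, 499.7517, 235.8855], [0.0, 0.0, 1.0]], 'T': [[-0.7003, -0.6215, 0.3512, 0.9329], [0.7138, -0.6034, 0.3555, 0.3922], [-0.009, 0.4997, 0.8662, 1.1209], [0.0, 0.0, 0.0, 1.0]]}
step_a [([274.0, 232.0], 0.84)]
contacts_a [([227.0, 259.0], 0.59), ([310.0, 215.0], 0.16)]
panel_a [([293.0, 227.0], 0.88)]
knob_a_head [([309.0, 216.0], 0.73)]
pack_a [([362.0, 352.0], 0.93), ([304.0, 170.0], 0.87), ([266.0, 188.0], 0.79), ([208.0, 226.0], 0.78), ([279.0, 230.0], 0.6)]
pack_a_terminals [([274.0, 202.0], 0.89), ([199.0, 198.0], 0.75), ([304.0, 139.0], 0.62), ([261.0, 160.0], 0.61)]
analyser_a [([364.0, 351.0], 0.83), ([258.0, 260.0], 0.57)]
top {'mtx': [[524.0888, 0.0, 310.0682], [0.0, 524.0888, 236.3898], [0.0, 0.0, 1.0]], 'T': [[0.0283, 0.9811, -0.1914, 0.3146], [-0.9995, 0.031, 0.0113, 0.0095], [0.0171, 0.191, 0.9814, 1.2881], [0.0, 0.0, 0.0, 1.0]]}
step_a [([369.0, 222.0], 0.78), ([132.0, 255.0], 0.27)]
contacts_a []
panel_a [([360.0, 253.0], 0.94)]
knob_a_head [([359.0, 271.0], 0.9)]
pack_a [([433.0, 201.0], 0.85), ([363.0, 234.0], 0.79), ([408.0, 322.0], 0.67), ([218.0, 195.0], 0.66), ([428.0, 277.0], 0.65), ([217.0, 307.0], 0.5)]
pack_a_terminals [([371.0, 224.0], 0.77), ([423.0, 325.0], 0.76), ([443.0, 190.0], 0.58), ([436.0, 272.0], 0.55)]
analyser_a [([368.0, 209.0], 0.75), ([222.0, 204.0], 0.72)]
{'mtx': [[359.9242, 0.0, 308.4818], [0.0, 359.9242, 240.3652], [0.0, 0.0, 1.0]], 'tool_from_camera': [[-0.0008, 0.9446, 0.3281, 0.0858], [1.0, 0.0003, 0.0017, 0.0013], [0.0016, 0.3281, -0.9446, -0.1425], [0.0, 0.0, 0.0, 1.0]]}
```

View pics/scene0.png

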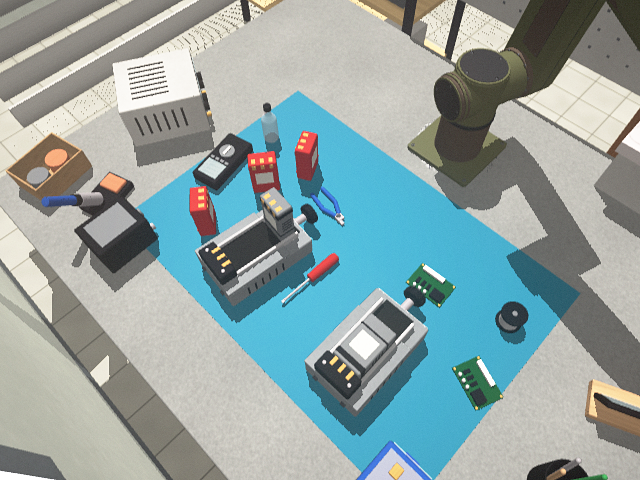

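View pics/top0.png

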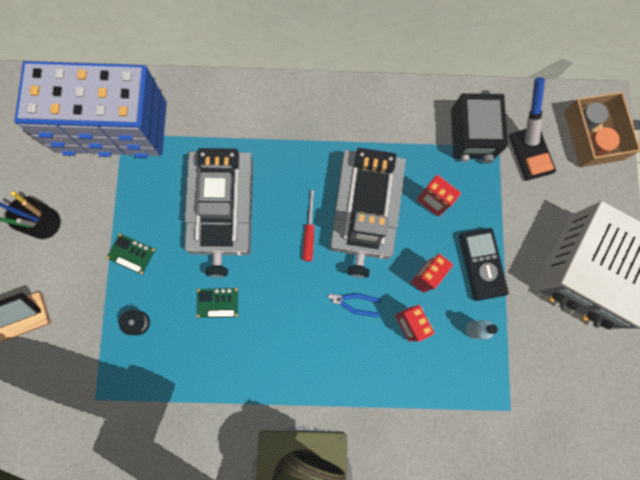

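The target is the right-hand analyser. In the top view its pack stands at about (368,228), its knob is at (359,271), and red look-alikes stand on its right at (438,195), (432,272) and (415,322). Cutters lie at (355,303). The left analyser, with the pack already home, is B. Next I fit the analyser pose.

```bash
cat >h.py <<'E'
from bench import *
import cv2,numpy as np
from scipy.optimize import least_squares
def project(c,P,tool=None):
    p=imaging.camera_params(c);T=p['T'] if c!='wrist' else tool@p['tool_from_camera']
    q=np.linalg.inv(T)@np.append(P,1);v=p['mtx']@[q[0],-q[1],-q[2]];return v[:2]/v[2]
def a2w(X,P):
    c,s=np.cos(X[2]),np.sin(X[2]);return np.array([X[0]+c*P[0]-s*P[1],X[1]+s*P[0]+c*P[1],P[2]])
def ray(c,uv,z,tool=None):
    p=imaging.camera_params(c);T=p['T'] if c!='wrist' else tool@p['tool_from_camera']
    d=np.linalg.inv(p['mtx'])@[*uv,1];d=T[:3,:3]@[d[0],-d[1],-d[2]];return T[:3,3]+d*(z-T[2,3])/d[2]
PT=dict(step_a=(-.054,0,.076),contacts_a=(.075,0,.097),panel_a=(-.12,0,.046),knob_a_head=(-.168,0,.046),analyser_a=(0,0,0))
def fit(obs,x0):
    f=lambda X:np.concatenate([project(c,a2w(X,PT[q]),t)-uv for c,q,uv,t in obs])
    r=least_squares(f,x0,loss='soft_l1',f_scale=2);return r.x,np.round(f(r.x).reshape(-1,2),1)
E
python3 - <<'E'
from h import *
o=[('scene','step_a',(274,232)),('scene','contacts_a',(227,259)),('scene','panel_a',(293,227)),('scene','knob_a_head',(309,216)),('scene','analyser_a',(258,260)),
('top','step_a',(369,222)),('top','panel_a',(360,253)),('top','knob_a_head',(359,271)),('top','analyser_a',(368,209))]
o=[(*a,None) for a in o]
X,r=fit(o,[.5,-.1,0]);print(X,np.degrees(X[2]));print(np.c_[r])
for n,uv,z in(('red',(423,325),.12),('red',(443,190),.12),('red',(436,272),.12),('term',(371,224),.186),('red foot',(408,322),0),('red foot',(433,201),0),('red foot',(428,277),0)):
    w=ray('top',uv,z);c,s=np.cos(X[2]),np.sin(X[2]);d=w[:2]-X[:2];print(n,w.round(3),'local',np.round([c*d[0]+s*d[1],-s*d[0]+c*d[1]],3))
print('term scene',ray('scene',(274,202),.186))
E
```

```text
[ 0.64194285 -0.13845759 -0.10397737] -5.957464340260398
[[-2.6  0.2]
 [-1.3 -0.5]
 [ 0.6 -3.2]
 [-0.5 -2.6]
 [-0.8 -0.7]
 [-4.4  0.7]
 [ 0.  -1. ]
 [-1.3  0.6]
 [-4.6 -0.4]]
red [ 0.351 -0.259  0.12 ] local [-0.277 -0.15 ]
red [ 0.662 -0.309  0.12 ] local [ 0.038 -0.168]
red [ 0.47 -0.29  0.12] local [-0.156 -0.168]
term [ 0.561 -0.134  0.186] local [-0.081 -0.004]
red foot [ 0.361 -0.25   0.   ] local [-0.268 -0.14 ]
red foot [ 0.668 -0.316  0.   ] local [ 0.044 -0.174]
red foot [ 0.473 -0.3    0.   ] local [-0.152 -0.178]
term scene [ 0.56702676 -0.13153557  0.186     ]
```

```bash
cat >>h.py <<'E'
from scipy.spatial.transform import Rotation as R
def tool():
    s=telemetry.get_state();T=np.eye(4);T[:3,:3]=R.from_euler('xyz',s['eef_rot'],degrees=True).as_matrix();T[:3,3]=s['tool_pos'];return T
def look(name,qs):
    t=tool();im=imaging.snapshot('wrist');cv2.imwrite(f'pics/{name}.png',im);return t,{q:[(np.round(d['location'],1).tolist(),round(d['confidence'],2)) for d in spotter.pinpoint('wrist',q)] for q in qs}
E
python3 - <<'E'
from h import *
X=[.642,-.1385,-.104];p=a2w(X,(-.15,0,.33));o=[180,0,180+np.degrees(X[2])]
print(planner.ik(p,o));manip.reach(p,o);jaws.grasp(40)
t,r=look('w1',['step_a','contacts_a','panel_a','knob_a_head','pack_a_terminals','pack_a','analyser_a'])
for k,v in r.items():print(k,v)
for k,P in PT.items():print(k,project('wrist',a2w(X,P),t).round(1))
print('term',project('wrist',a2w(X,(-.08,0,.186)),t).round(1),telemetry.get_state()['time_s'],t.round(3).tolist())
E
```

```text
[ -20.06392286  -13.65646755  105.05116678    0.           88.60530078
 -104.10516179]
step_a []
contacts_a []
panel_a [([304.9, 210.1], 0.61), ([310.0, 112.4], 0.61)]
knob_a_head [([309.8, 176.7], 0.67), ([307.7, 211.7], 0.55)]
pack_a_terminals [([305.5, 301.5], 0.97), ([167.1, 364.6], 0.72), ([138.8, 202.6], 0.67), ([151.1, 68.8], 0.56)]
pack_a [([192.1, 79.6], 0.94), ([598.4, 288.5], 0.76), ([196.4, 309.3], 0.72), ([179.9, 181.2], 0.71), ([306.7, 250.0], 0.67)]
analyser_a [([559.7, 255.5], 0.9)]
step_a [307.9 274.7]
contacts_a [308.  374.5]
panel_a [307.9 215.3]
knob_a_head [307.9 176. ]
analyser_a [308.1 286.8]
term [307.5 299.6] 4.8917 [[-0.995, 0.104, 0.0, 0.493], [0.104, 0.995, 0.0, -0.123], [-0.0, 0.0, -1.0, 0.33], [0.0, 0.0, 0.0, 1.0]]
```

View pics/w1.png

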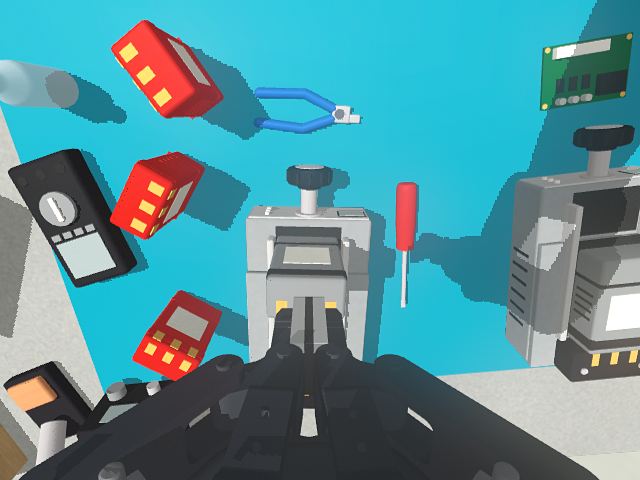

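The wrist view confirms the fit. The knob head shows at (309,177) against a predicted (308,176), and the panel edge is level in the picture. Now I tip the pack.

```bash
python3 - <<'E'
from h import *
X=[.642,-.1385,-.104]
manip.move_linear(a2w(X,(-.15,0,.166)),speed=.15)
print(manip.move_linear(a2w(X,(-.028,0,.166)),speed=.09,threshold=30),telemetry.get_state()['wrist_force'])
manip.move_linear(a2w(X,(-.15,0,.166)),speed=.25)
manip.move_linear(a2w(X,(-.19,0,.28)),speed=.25)
t,r=look('w2',['knob_a_head','pack_a_terminals','contacts_a','pack_a'])
print(r,telemetry.get_state()['time_s'])
for x in(-.07,-.045):print(project('wrist',a2w(X,(x,0,.118)),t).round(1))
E
```

```text
False [-0.57121951 -0.45358553 -0.56092466]
{'knob_a_head': [([310.7, 218.4], 0.75)], 'pack_a_terminals': [([304.5, 411.6], 0.87), ([130.4, 117.6], 0.87), ([121.6, 258.8], 0.65), ([624.8, 344.3], 0.27)], 'contacts_a': [([305.6, 427.8], 0.68)], 'pack_a': [([181.2, 115.9], 0.76), ([188.2, 352.3], 0.74), ([168.6, 223.4], 0.58), ([626.8, 341.7], 0.57)]} 9.1667
[307.6 336.2]
[307.6 357.5]
```

View pics/w2.png

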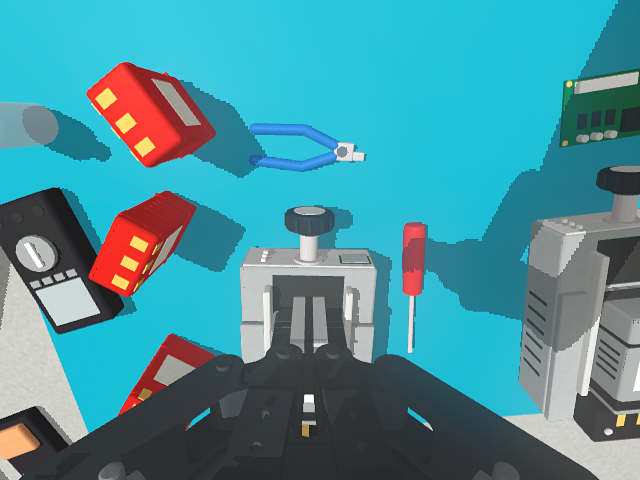

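The pack has tipped: the ledge, at about (308,290), is now empty. Next I push it home.

```bash
python3 - <<'E'
from h import *
X=np.array([.642,-.1385,-.104])
def loc():
    p=telemetry.get_state()['tool_pos'];d=p[:2]-X[:2];c,s=np.cos(X[2]),np.sin(X[2]);return np.round([c*d[0]+s*d[1],-s*d[0]+c*d[1],p[2]],4)
manip.move_linear(a2w(X,(-.12,0,.15)),speed=.2)
print('down',manip.move_linear(a2w(X,(-.12,0,.095)),speed=.1,threshold=10),loc())
print('push',manip.move_linear(a2w(X,(-.048,0,.095)),speed=.04,threshold=14),loc(),telemetry.get_state()['wrist_force'])
manip.dwell(.3);print(loc(),telemetry.get_state()['wrist_force'])
manip.move_linear(a2w(X,(-.12,0,.095)),speed=.2)
manip.move_linear(a2w(X,(-.17,0,.25)),speed=.3)
manip.move_linear(a2w(X,(-.30,0,.36)),speed=.3)
t,r=look('w3',['knob_a_head','panel_a','pack_a_terminals','contacts_a','pack_a'])
print(r,telemetry.get_state()['time_s'])
print([project('wrist',a2w(X,p),t).round(1).tolist() for p in [(-.045,0,.118),(.075,0,.118),(-.168,0,.046)]])
im=imaging.snapshot('top');cv2.imwrite('pics/t3.png',cv2.resize(im[130:300,300:420],None,fx=4,fy=4,interpolation=3))
im=imaging.snapshot('scene');cv2.imwrite('pics/s3.png',cv2.resize(im[170:310,180:350],None,fx=4,fy=4,interpolation=3))
E
```

```text
down False [-1.196e-01 -1.000e-04  9.550e-02]
push True [-0.0566  0.0001  0.0944] [0.30736548 0.15422586 0.05976045]
[-0.0578  0.0002  0.0936] [ 0.25442089 -0.20345683 -0.25790185]
{'knob_a_head': [([311.3, 285.2], 0.58)], 'panel_a': [], 'pack_a_terminals': [([164.9, 322.4], 0.67)], 'contacts_a': [], 'pack_a': [([209.0, 200.2], 0.95), ([199.9, 280.2], 0.62), ([559.6, 379.0], 0.61)]} 14.6833
[[307.6, 393.0], [307.8, 462.1], [307.6, 283.7]]
```

View pics/w3.png

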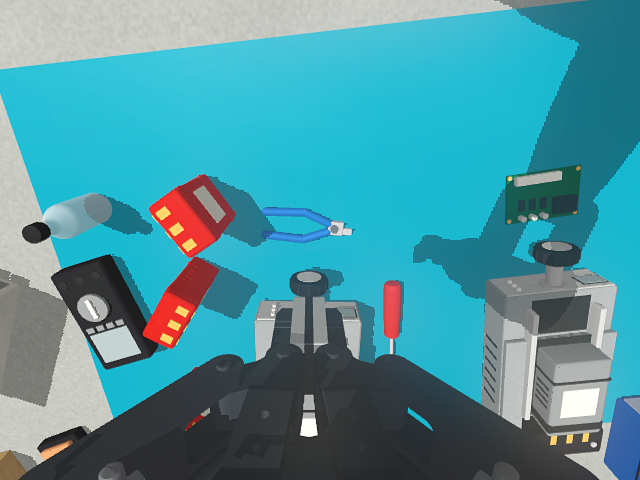

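View pics/s3.png

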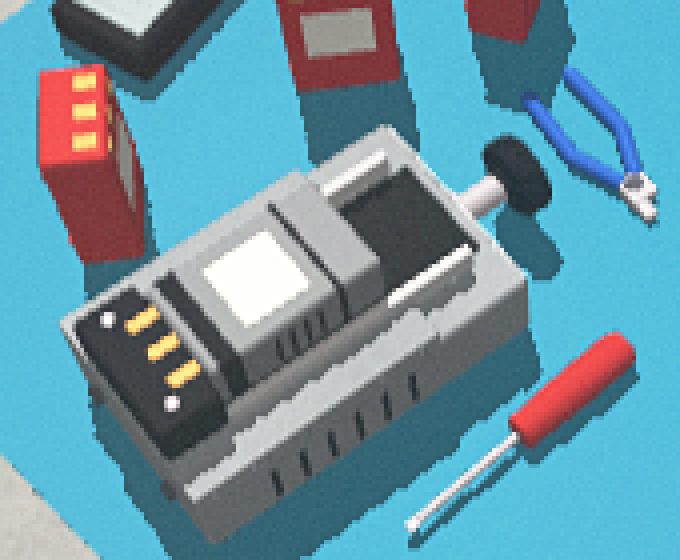

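The pack lies flat and the push stopped near the expected home position (TCP at x = -56.6 mm). I check this with a firmer second push and compare the result with pack B.

```bash
python3 - <<'E'
from h import *
X=np.array([.642,-.1385,-.104])
def loc():
    p=telemetry.get_state()['tool_pos'];d=p[:2]-X[:2];c,s=np.cos(X[2]),np.sin(X[2]);return np.round([c*d[0]+s*d[1],-s*d[0]+c*d[1],p[2]],4)
manip.move_linear(a2w(X,(-.17,0,.2)),speed=.3)
manip.move_linear(a2w(X,(-.12,0,.095)),speed=.2)
manip.move_linear(a2w(X,(-.075,0,.095)),speed=.15)
print('push',manip.move_linear(a2w(X,(-.045,0,.095)),speed=.03,threshold=28),loc())
manip.move_linear(a2w(X,(-.12,0,.095)),speed=.2)
manip.move_linear(a2w(X,(-.15,0,.2)),speed=.3)
jaws.ungrasp()
im=imaging.snapshot('scene')
cv2.imwrite('pics/s4.png',np.hstack([cv2.resize(im[225:315,190:290],(400,360),interpolation=3),cv2.resize(im[320:410,300:400],(400,360),interpolation=3)]))
print(telemetry.get_state()['time_s'])
E
```

```text
push True [-0.0568  0.0001  0.0945]
19.3417
```

View pics/s4.png

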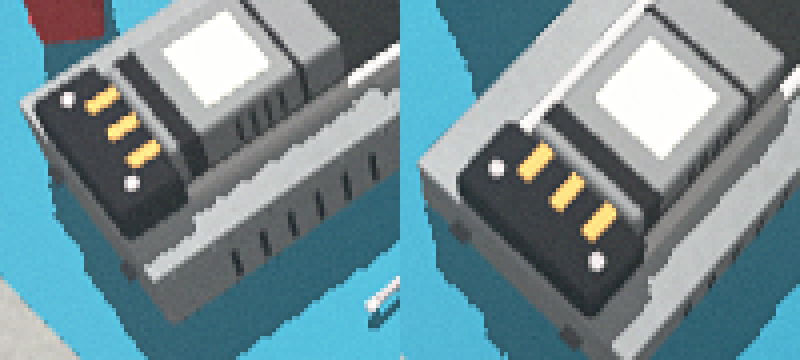

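Pack A sits against its block exactly as pack B does. Now I pull the knob.

```bash
python3 - <<'E'
from h import *
X=np.array([.642,-.1385,-.104]);Y=.002
def st(n):
    s=telemetry.get_state();p=s['tool_pos'];d=p[:2]-X[:2];c,q=np.cos(X[2]),np.sin(X[2]);print(n,np.round([c*d[0]+q*d[1],-q*d[0]+c*d[1],p[2]],4),'F',s['wrist_force'].round(1),'op',round(s['opening'],3),'ff',s['finger_force'],s['time_s'])
manip.move_linear(a2w(X,(-.141,Y,.12)),speed=.2)
print(manip.move_linear(a2w(X,(-.141,Y,.028)),speed=.08,threshold=10));st('down')
jaws.grasp(30);st('grip')
print(manip.move_linear(a2w(X,(-.159,Y,.028)),speed=.03,threshold=28));st('pulled')
manip.dwell(.4);st('hold');im=imaging.snapshot('scene')
manip.move_linear(a2w(X,(-.141,Y,.028)),speed=.05);st('back')
jaws.ungrasp();st('open')
manip.move_linear(a2w(X,(-.141,Y,.2)),speed=.15);st('up')
im2=imaging.snapshot('scene')
cv2.imwrite('pics/s5.png',np.hstack([cv2.resize(i[180:280,220:330],(396,360),interpolation=3) for i in(im,im2)]))
E
```

```text
False
down [-0.1404  0.0019  0.0287] F [-0.7  0.1 -0.1] op 0.996 ff 0.0 21.1917
grip [-0.1409  0.0002  0.0284] F [-1.7 -6.6  2.7] op 0.226 ff 29.742307662963867 21.8083
False
pulled [-0.1549  0.0004  0.0286] F [ 13.1  -6.8 -12.5] op 0.222 ff 29.8421573638916 22.5583
hold [-0.1549  0.0004  0.0285] F [ 14.   -7.6 -12.7] op 0.218 ff 29.858988225460052 22.9583
back [-0.1409  0.0002  0.0284] F [-2.8 -8.2  2.9] op 0.221 ff 31.415786147117615 23.5167
open [-0.141   0.0021  0.028 ] F [-1.  -0.5  0.6] op 1.002 ff 0.0 24.175
up [-0.1417  0.0022  0.1986] F [-0.2  0.2 -0.3] op 1.002 ff 0.0 25.475
```

View pics/s5.png

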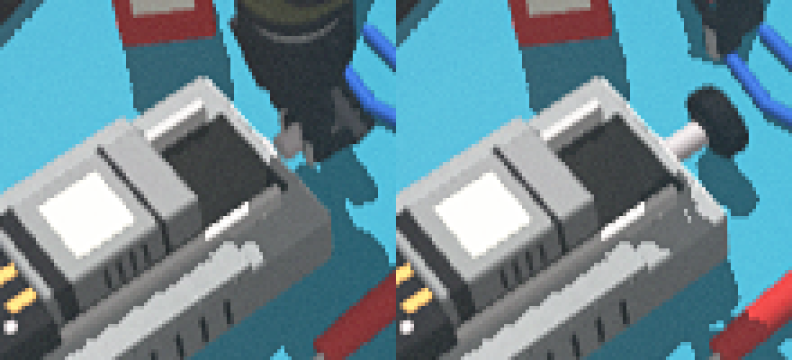

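The arm moved 14.0 mm and stalled at the hard stop. The knob is back in, the pack is still home, and the gripper is clear of everything.

```bash
python3 -c "
from bench import *
print(finish_job())"
```

```text
the job is handed in; nothing more can be done
None
```

I tipped the pack and slid it home against the contact block, then pulled analyser A's knob 14 mm to its stop and let it return. The job is handed in at about 25 s of the 64 s allowed; no verdict came back.

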